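# Fit the drilling template over its studs and lock it

### The arm

A 6-joint arm with a two-finger parallel gripper is mounted at the origin on the work surface; the furniture and walls round the work are solid. World frame = base frame: x ahead of the robot, y to its left, z up, the work surface at z = 0. Lengths are in mm, angles in rad, forces in N, time in s.
With the tool pointing down it reaches from about 400 to 925 mm from the base axis. Payload 12.5 kg.
Tool frame: the origin (TCP) lies midway between the tips of the shut fingers; the grasp point (between the pads) lies 19 mm behind it; z points along the fingers, y is the direction in which the jaws open and shut (so a half turn about z gives the same grasp; the last joint's range is limited). The gripper opens to 95 mm and grips with 3 to 60 N. Pads are 20 mm wide; open, the fingers measure 119 mm over their backs; the gripper's body (75 mm by 180 mm) begins 59 mm behind the grasp point.
Start: joints at [1.094, 0.491, 1.559, -0, 1.092, -0.106], TCP at [226.46, 582.548, 214.661] pointing down, gripper open.
Joint ranges: [-3.1, 3.1], [-0.84, 2.19], [0.05, 2.79], [-1.13, 4.28], [0.06, 2.93], [-2.69, 2.69]. Speed limits (rad/s): [2.22, 2.22, 2.79, 3.14, 3.14, 3.14].

### API

Orientations are given as [roll, pitch, yaw] about the fixed x, y, z axes, in that order (R = Rz(yaw) Ry(pitch) Rx(roll)).
In Python, from cell import env, eyes, job_done, boxes_of, regions_of gives the robot as it stands.
- The arm moves only by the tool send_rows, never from a script. Its argument "plan" is text: rows parted by semicolons, each of 5 numbers parted by spaces: the shift along the tool's x, y, z in mm, then the turn about the tool's z in rad, then the finger opening in mm, from 0 to 95.1. In form: x y z roll gripper; .... A call has 1 to 8 rows; each row shifts and turns the pose as measured when the row begins, along the tool's axes as they then stand; what a row does not reach is not made up. A row lasts 1/10 s, in which the tool goes at most 50 mm and 8.59 degrees, less where a joint would pass 70% of its speed; a pose out of reach is approached as far as the arm can. A call with a gripper value outside its range is refused whole. The fingers move at their own pace and stop on an object; the grip force is fixed at half the most. Time passes only in rows, so rows that do not move let the fingers close. It gives the time, the measured TCP pose, the force and the opening at its end, in the units of the state.
- env.state(): the state, without advancing time (a new reading comes with each control period).
- eyes.read_camera(name): name is "scene" or "top"; returns a dict with "image" (420x560x3 uint8, red, green, blue), "vertical_fov" (degrees; the focal length in pixels is half the picture's height over the tangent of half this angle, whatever the lens; pixels are square), "cx", "cy" (the principal point, pixels), "extrinsics" (4x4, takes a point from camera to world coordinates). Camera axes: x right, y up, looking along -z (the intrinsics and any distortion apply to the point x, -y, -z); pixel columns grow to the right and rows downward; lengths in mm; the calibration is good to about 2 mm. A picture is of the moment at which its call begins. There is no depth.
- job_done(): hands the job in, once; it reports no verdict.
Trained networks look in a picture, given as the dict that the camera call returned (one of the last four; its "shot" number tells which), for a name from the list of things; names that differ only in an ending like _2 or _b are one class to them, and where a whole thing is asked for, a point or a joint stands for the part that bears it (a point fixed in the world has none). Each returns a list of dicts, best first, with "confidence" (0 to 1); they miss things now and then, are a little off and sometimes report something else, mostly with a low value. They report only what shows in the picture. A call takes as long as a camera call.
- boxes_of(target, picture): "bbox" ([left, top, width, height] in pixels, round what is visible of it).
- regions_of(target, picture): "pixels" (420x560 bool, what is visible of it) and "bbox" ([left, top, width, height] in pixels, round what is visible of it).
The state is a dict: "t": time; "joints": joint angles; "qvel": joint speeds; "tau": joint torques, N m; "eef_pos": TCP position; "tcp_rot": TCP orientation; "ft_force": force on the tool from outside, world axes, zero at the start; "moment": the same for the moment, N m; "opening": opening from 0.0 (shut) to 1.0 (fully open).
Only numpy, scipy, OpenCV 4.12 (cv2) and the standard library are available. Lean on these libraries where they do the work, as an engineer would, in place of code of your own. Each camera call takes 0.05 s, during which the arm holds its last target.

### The job

Pick up the aluminium drilling template by its wooden grip, lay it level on the tips of the jig's two upright studs, first a little to one side so that it rests on them, and slide it gently along, feeling for the moment its two large holes drop over them, until it lies flat on the jig base; do not force it down while it is still riding on the studs. Then let go and turn the jig's wooden turn-button fully over the end of the template so that it is held down. Leave the other things on the bench where they are.

Things in the scene. Friction and masses are not known exactly. Their poses are not given: they have to be found in the camera images.
- plate_grip (a point): centre of the template's wooden grip block, 22 (x) x 56 (y) x 36 mm tall, which stands on the middle of the plate and is grasped across the 22 mm. This point lies 26 mm above the plate's underside, 18 mm below the top of the grip. Axes: x across, y along the plate, z up
- plate: the drilling template: flat aluminium plate 80 (x) x 150 (y) x 8 mm, about 0.3 kg with its grip, lying on the bench. Two locating holes 12.5 mm wide go through it at y = +45 and -45 mm, x = 0; four 6 mm holes beside the grip are drill guides. A half turn leaves it the same. Origin at the centre of its underside, axes as plate_grip
- jig: the jig base, a wooden block 130 (x) x 230 (y) x 30 mm tall, screwed to the bench; origin at the centre of its underside, z up. Template fully home: plate underside on the base, 30 mm above the bench (plate_grip at 56 mm), its y axis along the jig's y, studs standing 6 mm out of it. While it rides on the studs it must not be pressed on them with over 60 N; 3 to 8 N is enough to feel with and to seat it
- jig_top (a point): centre of the base's top, 30 mm above the bench, axes as the jig. Two upright steel studs, 10 mm thick, tips bevelled 1 mm, stand in slots at y = +45 and -45 mm, rising 14 mm (44 mm above the bench). They are clamped to one bar and share one x, which was set anew and is NOT measured: anywhere from -18 to +18 mm. They do not move in use. The template rides level on their tips until the holes drop
- button (a joint): angle (rad) of the wooden turn-button about the vertical axis through button_pivot. 0: points along the jig's -x; grows counter-clockwise from above; 1.57: points along -y, over the end of a seated template; stop at 1.6. Starts between -0.4 and 0.1, clear of the template. Light friction (1 N at the pin); stays where left. Button 12 mm thick, 18 mm wide, underside 2.5 mm over a seated template
- button_pin (a point): middle of the upright steel pin near the button's free end, by which it is pushed: 10 mm thick, 26 mm tall, from 52 to 78 mm above the bench, 33 mm from the pivot axis
- button_pivot (a point): point on the button's pivot axis, at the height of the button's top (52 mm above the bench), at x = 0, y = +97 mm in the jig's frame
- block_big: sawn wooden block, 43x45x43 mm, a bystander to be left alone; origin at the centre of its underside
- hammer: hammer lying flat, 99x270x25 mm, a bystander to be left alone; origin at the centre of its underside
- sanding_block: cork sanding block, 60x97x26 mm, a bystander to be left alone; origin at the centre of its underside
- file_tool: flat file, 22x250x20 mm, a bystander to be left alone; origin at the centre of its underside
- tape_measure: pocket tape measure, 94x139x41 mm, a bystander to be left alone; origin at the centre of its underside
- wax_tin: round tin, 69 mm across, 59 mm tall, a bystander to be left alone; origin at the centre of its underside
- block_tall: upright wooden block, 44x45x68 mm, a bystander to be left alone; origin at the centre of its underside

How it is judged (in metres and radians):
On the way, in this order (a step that is already met when the one before it is completed fails the run):
1. the template is lifted off the bench and held over the jig (height (world z) of plate_grip above 0.068 m and horizontal distance between plate_grip and jig below 0.04 m), for 0.1 s.
2. the template rides on the stud tips, not yet dropped over them (contact force between plate and jig above 1 N and z of plate_grip in the frame of jig between 0.066 and 0.0745 m and angle between the z axis of plate_grip and the z axis of jig, either way round below 0.12 rad), for 0.1 s.
3. the template lies flat on the jig base with both holes over the studs, the button still clear (z of plate_grip in the frame of jig below 0.0585 m and x of plate_grip in the frame of jig between -0.022 and 0.022 m and y of plate_grip in the frame of jig between -0.006 and 0.006 m and angle between the y axis of plate_grip and the y axis of jig, either way round below 0.08 rad and angle between the z axis of plate_grip and the z axis of jig, either way round below 0.03 rad and value of joint button below 0.6 rad), for 0.2 s.
At the end, for the whole second after the job is handed in: The template lies flat on the jig base with the studs through its holes (grip centre under 58.5 mm above the bench, within 22 mm of the jig's origin in x and 6 mm in y, level within 0.03 rad, its y axis within 0.08 rad of the jig's), at rest, and the button is turned over it past 1.35 rad (z of plate_grip in the frame of jig below 0.0585 m and x of plate_grip in the frame of jig between -0.022 and 0.022 m and y of plate_grip in the frame of jig between -0.006 and 0.006 m and angle between the y axis of plate_grip and the y axis of jig, either way round below 0.08 rad and angle between the z axis of plate_grip and the z axis of jig, either way round below 0.03 rad and value of joint button above 1.35 rad and linear speed of plate below 0.02 m/s); the robot touches nothing.
It fails at once if the template is pressed with more than 60 N while it is not yet down on the base (contact force between plate and jig above 60 N and z of plate_grip in the frame of jig above 0.062 m).
It fails at once if a bystander is moved more than 30 mm (distance of any of block_big, hammer, sanding_block, file_tool, tape_measure, wax_tin, block_tall from where it was at the start of the episode above 0.03 m).
It also fails if it takes over 72 s, if anything falls off the work surface, if the arm or the gripper's body presses on something with over 40 N, if the wrist force passes 120 N, or if a joint passes its speed limit or range.

## Working session

There is one attempt and no reset: what is moved stays moved. The work goes in short steps, Python scripts to look and compute and a tool call to move; the robot and the scene stay as the last step left them, time stands still between calls to the robot, and variables do not carry over. Pictures are saved under pics/ and viewed, and the job is handed in when it is done.

Besides the shell and the picture viewer there is one more tool, called after "Emit:" in YAML: its name, and indented under it one key for each argument. send_rows: Moves the arm, as the interface text tells. Its arguments: {"type":"object","properties":{"plan":{"type":"string"}},"required":["plan"]}

```bash
ls; mkdir -p pics; python3 - <<'E'
from cell import env, eyes, job_done, boxes_of, regions_of
import cv2
s=env.state(); print(s)
for n in ("scene","top"):
    p=eyes.read_camera(n)
    print(n,p["vertical_fov"],p["cx"],p["cy"],p["extrinsics"],[k for k in p])
    cv2.imwrite(f"pics/{n}0.png",p["image"][:,:,::-1])
    for t in ("plate","plate_grip","jig","button","button_pin","jig_top"):
        try: print(t,[(b["bbox"],round(b["confidence"],2)) for b in boxes_of(t,p)][:3])
        except Exception as e: print(t,e)
E
```

```text
pics
{'t': 0.0, 'joints': array([ 1.09440878e+00,  4.91587990e-01,  1.55941342e+00, -6.72233680e-05,
        1.09173311e+00, -1.05593295e-01]), 'qvel': array([-0.00092983, -0.00167722,  0.00061079, -0.00015689, -0.0009462 ,
       -0.00073975]), 'tau': array([ 3.04597990e-03, -6.12638783e+01, -2.58186346e+01,  6.93333778e-02,
        4.81262757e-02, -1.43166412e-04]), 'eef_pos': array([226.35353492, 582.31757323, 214.05650135]), 'tcp_rot': array([-3.14045086e+00, -6.10611453e-05,  2.77082939e+00]), 'ft_force': array([-0.16792114, -0.29126767,  0.08022234]), 'moment': array([ 0.06975398, -0.02454242, -0.009553  ]), 'opening': 1.000147414818112}
scene 42.275738082966406 281.86692239483114 204.83813434168786 [[ 8.56617771e-01  2.24561279e-01 -4.64519349e-01 -2.17198709e+02]
 [-5.15596322e-01  4.05977738e-01 -7.54547884e-01 -1.14855355e+03]
 [ 1.91422768e-02  8.85863595e-01  4.63550715e-01  8.19433363e+02]
 [ 0.00000000e+00  0.00000000e+00  0.00000000e+00  1.00000000e+00]] ['image', 'vertical_fov', 'cx', 'cy', 'extrinsics', 'shot']
plate [([300.0, 255.7, 51.9, 44.6], 0.9)]
plate_grip [([
[... 168 characters left out ...]
], 0.81), ([202.3, 169.1, 27.6, 16.6], 0.71)]
top 57.795999859365864 278.1065236094697 212.55967965119228 [[ 3.04968814e-03  9.93759797e-01 -1.11499623e-01  3.66088237e+02]
 [-9.99994664e-01  3.16122775e-03  8.23582824e-04  2.87950957e+01]
 [ 1.17091920e-03  1.11496516e-01  9.93764135e-01  1.42859753e+03]
 [ 0.00000000e+00  0.00000000e+00  0.00000000e+00  1.00000000e+00]] ['image', 'vertical_fov', 'cx', 'cy', 'extrinsics', 'shot']
plate [([323.6, 207.5, 40.3, 29.1], 0.74)]
plate_grip [([322.3, 208.4, 41.7, 27.3], 0.87)]
jig [([215.0, 189.5, 63.7, 40.2], 0.78)]
button [([218.7, 211.6, 2.8, 8.9], 0.65)]
button_pin [([215.1, 210.4, 4.8, 14.7], 0.64)]
jig_top [([211.7, 189.7, 67.3, 40.6], 0.57)]
```

```bash
python3 - <<'E'
import cv2
a=cv2.imread("pics/top0.png"); b=cv2.imread("pics/scene0.png")
cv2.imwrite("pics/top0c.png",cv2.resize(a[160:270,190:390],None,fx=4,fy=4,interpolation=cv2.INTER_CUBIC))
cv2.imwrite("pics/scene0c.png",cv2.resize(b[150:320,190:390],None,fx=3.5,fy=3.5,interpolation=cv2.INTER_CUBIC))
E
```

```text
(no output)
```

View pics/top0.png

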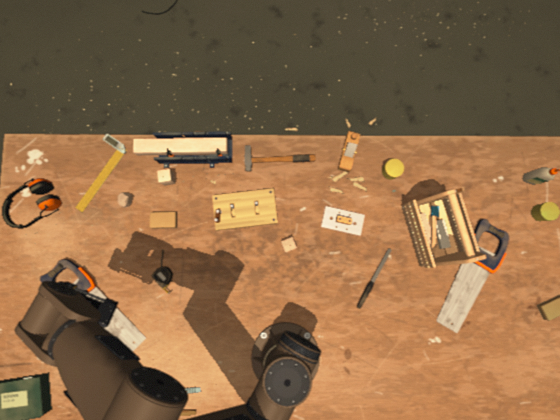

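View pics/scene0.png

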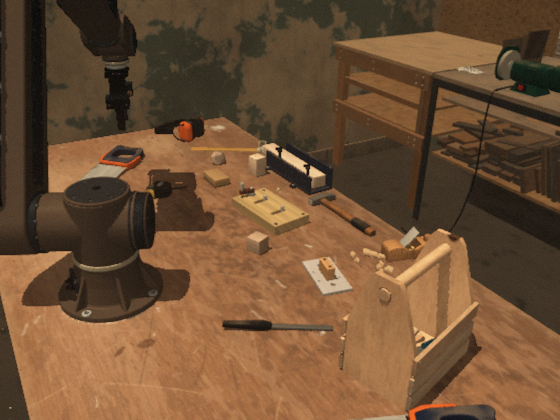

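```bash
sleep 1
```

```text
(no output)
```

View pics/top0c.png

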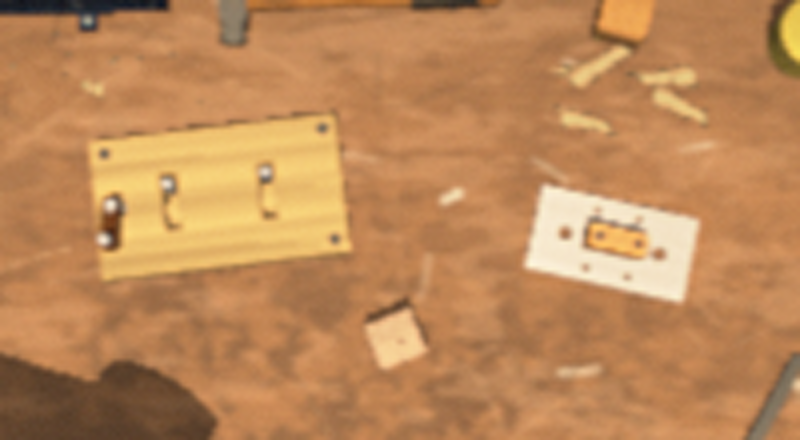

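View pics/scene0c.png

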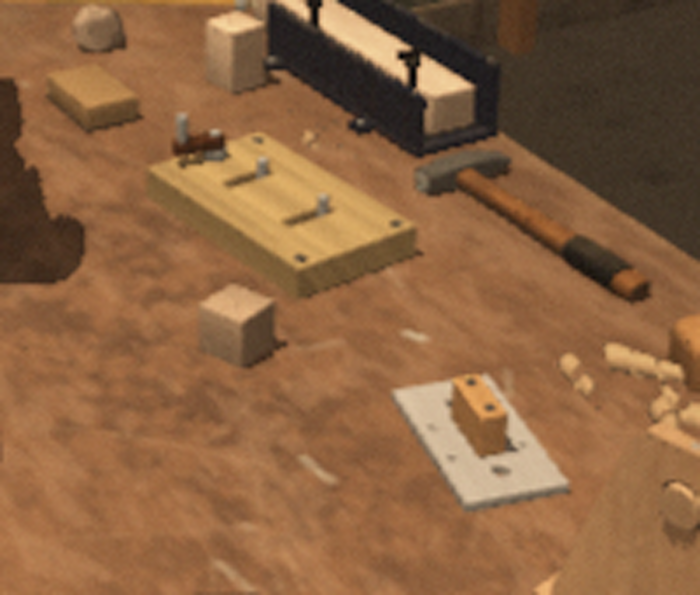

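The top view shows the jig at about (245,209), with its button at the left, so jig +y is roughly world +y. The studs lie toward the upper end of their slots. The plate is at about (343,221).

```bash
cat > h.py <<'E'
import numpy as np, cv2
CAM={}
def cam(p): 
    f=210/np.tan(np.radians(p["vertical_fov"])/2); return f,p["cx"],p["cy"],np.array(p["extrinsics"])
def back(p,uv,z):
    f,cx,cy,T=cam(p); uv=np.atleast_2d(uv).astype(float)
    d=np.c_[(uv[:,0]-cx)/f,-(uv[:,1]-cy)/f,-np.ones(len(uv))]@T[:3,:3].T
    o=T[:3,3]; s=(z-o[2])/d[:,2]; return o+d*s[:,None]
def proj(p,X):
    f,cx,cy,T=cam(p); X=np.atleast_2d(X); c=(X-T[:3,3])@T[:3,:3]
    return np.c_[cx+f*c[:,0]/-c[:,2], cy-f*c[:,1]/-c[:,2]]
def crop(a,r,k,name):
    y0,y1,x0,x1=r; cv2.imwrite(name,cv2.resize(a[y0:y1,x0:x1],None,fx=k,fy=k,interpolation=cv2.INTER_CUBIC))
E
python3 - <<'E'
from cell import eyes
from h import *
import pickle
P={n:eyes.read_camera(n) for n in("scene","top")}
pickle.dump(P,open("P0.pkl","wb"))
t=lambda l:np.array(l)/4+[190,160]-0.375
s=lambda l:np.array(l)/3.5+[190,150]-.36
np.set_printoptions(precision=1,suppress=True)
def q(c): 
    print(c[:,:2].tolist()); print([float(round(np.linalg.norm(c[i]-c[(i+1)%4]),1)) for i in range(4)], c.mean(0)); e=c[1]-c[0]+c[2]-c[3]; print(np.degrees(np.arctan2(e[1],e[0])))
pt,ps=P["top"],P["scene"]
q(back(pt,t([(543,185),(700,217),(683,302),(525,268)]),8))
q(back(ps,s([(395,388),(488,374),(568,488),(466,505)]),8))
q(back(pt,t([(90,142),(335,113),(350,250),(103,280)]),30))
q(back(ps,s([(150,172),(258,133),(415,230),(300,270)]),30))
print("studs",back(pt,t([(168,184),(265,173)]),44), back(ps,s([(263,160),(324,198)]),44))
print("button",back(pt,t([(113,204),(105,239)]),78), back(ps,s([(182,118),(215,133)]),78))
print("grip",back(pt,t([(587,222),(642,235)]),44),back(ps,s([(471,381),(489,407)]),44))
E
```

```text
[[551.3730176687038, -150.2908118837866], [521.539608036721, -297.44718671551703], [441.6778985195555, -279.7946473541031], [473.01880424721423, -132.60143090037428]]
[150.2, 81.8, 150.5, 80.3] [ 496.9 -215.     8. ]
-101.74057969077936
[[477.62539248546216, -132.265433911915], [551.8358266858842, -151.4163874555544], [515.2255213597675, -301.01331961248786], [440.3524694787068, -281.3935162626975]]
[76.6, 154.0, 77.4, 153.7] [ 496.3 -216.5    8. ]
-14.57747419944021
[[587.4516488344594, 273.12878799726184], [615.5141974990404, 45.54951497622083], [487.49201715077885, 31.148409283740815], [459.0807046955908, 258.29681614342616]]
[229.3, 128.8, 228.9, 129.2] [537.4 152.   30. ]
-82.9205310900707
[[457.3887177869484, 248.49077234443257], [583.6003625052308, 272.24311759748593], [608.3453428100051, 38.91973881424906], [486.27773802033073, 27.65000501369218]]
[128.4, 234.6, 122.6, 222.7] [533.9 146.8  30. ]
8.029124319521255
studs [[546.5 198.3  44. ]
 [557.  109.4  44. ]] [[545.8 195.8  44. ]
 [556.1 105.4  44. ]]
button [[523.9 242.9  78. ]
 [492.5 249.4  78. ]] [[489.8 246.2  78. ]
 [501.3 204.3  78. ]]
grip [[ 512.7 -185.7   44. ]
 [ 500.9 -235.8   44. ]] [[ 501.2 -197.2   44. ]
 [ 492.8 -231.8   44. ]]
```

```bash
python3 - <<'E'
from h import *
import pickle
P=pickle.load(open("P0.pkl","rb")); pt=P["top"]
im=pt["image"]
def rect(seed_box,mask_fn,z,k=6):
    y0,y1,x0,x1=seed_box
    c=cv2.resize(im[y0:y1,x0:x1],None,fx=k,fy=k,interpolation=cv2.INTER_CUBIC)
    m=mask_fn(c).astype(np.uint8)
    m=cv2.morphologyEx(m,cv2.MORPH_OPEN,np.ones((7,7)))
    cs,_=cv2.findContours(m,0,1); cc=max(cs,key=cv2.contourArea)
    px=(cc[:,0,:]+0.5)/k-0.5+[x0,y0]
    w=back(pt,px,z)[:,:2].astype(np.float32)
    r=cv2.minAreaRect(w); M=cv2.moments(w.reshape(-1,1,2))
    cv2.drawContours(c,[cc],-1,(255,0,0),1); cv2.imwrite(f"pics/r{z}.png",c[:,:,::-1])
    print(r, M["m10"]/M["m00"],M["m01"]/M["m00"])
rect((195,250,310,375),lambda c:(c.min(2)>135),8)
hs=lambda c:cv2.cvtColor(c,cv2.COLOR_RGB2HSV)
rect((180,240,205,285),lambda c:((hs(c)[:,:,0]>17)&(hs(c)[:,:,2]>120)),30)
E
```

```text
((496.8492431640625, -214.1997528076172), (153.36221313476562, 82.58788299560547), 77.50178527832031) 496.73258161482016 -214.1662575678408
((536.7659301757812, 152.76707458496094), (128.75079345703125, 228.7884063720703), 6.687033176422119) 537.6985862917546 149.61336918843696
```

View pics/r8.png

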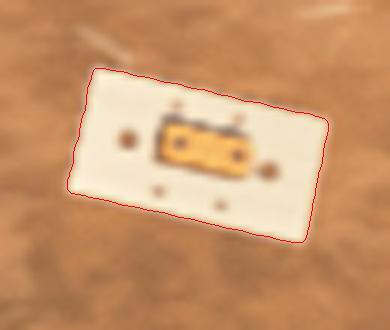

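View pics/r30.png

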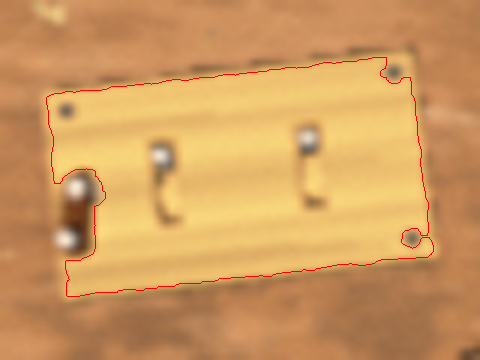

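```bash
cat > plan.py <<'E'
import sys,numpy as np
from cell import env
# usage: plan.py x y z yaw n grip : rows of straight line to target assuming ideal execution
x,y,z,yaw,n,g=map(float,sys.argv[1:7]); n=int(n)
s=env.state(); p=np.array(s["eef_pos"]); r,pi,yw=s["tcp_rot"]
print("at",p.round(1),np.round(s["tcp_rot"],3),"t",round(s["t"],2),"F",np.round(s["ft_force"],1),"op",round(s["opening"]*95,1))
d=(np.array([x,y,z])-p)/n; dy=(yaw-yw+np.pi)%(2*np.pi)-np.pi; dr=-dy/n
out=[]
for i in range(n):
    a=yw-dr*i; tx=np.array([np.cos(a),np.sin(a)]); ty=np.array([np.sin(a),-np.cos(a)])
    out.append(f"{d[:2]@tx:.1f} {d[:2]@ty:.1f} {-d[2]:.1f} {dr:.3f} {g:g}")
print("; ".join(out))
E
python3 plan.py 480 200 200 1.95 8 50
```

```text
at [226.5 582.6 214.7] [3.141 0.    2.771] t 0.8 F [0.3 0.5 0.5] op 94.7
-46.9 -33.1 1.8 0.103 50; -50.0 -28.1 1.8 0.103 50; -52.6 -22.8 1.8 0.103 50; -54.7 -17.3 1.8 0.103 50; -56.2 -11.6 1.8 0.103 50; -57.1 -5.8 1.8 0.103 50; -57.4 0.0 1.8 0.103 50; -57.1 5.9 1.8 0.103 50
```

Emit:
send_rows:
  plan: "-38 -27 2 0.1 50; -40 -23 2 0.1 50; -42 -18 2 0.1 50; -44 -14 2 0.1 50; -45 -9 2 0.1 50; -46 -5 2 0.1 50; -46 0 2 0.1 50; -46 5 2 0.1 50"

```text
t: 1.6
eef_pos: [433.9, 268.1, 198.2]
tcp_rot: [3.138, -0.002, 1.95]
ft_force: [0.7, 1.3, -0.6]
opening: 0.528
```

```bash
python3 plan.py 480 0 160 1.65 5 50;python3 plan.py 497 -214 100 1.36 12 50
```

```text
at [433.9 268.1 198.2] [ 3.138e+00 -2.000e-03  1.950e+00] t 1.6 F [ 0.7  1.3 -0.6] op 50.1
-53.2 -11.3 7.6 0.060 50; -53.8 -8.1 7.6 0.060 50; -54.2 -4.8 7.6 0.060 50; -54.4 -1.6 7.6 0.060 50; -54.4 1.7 7.6 0.060 50
at [433.9 268.1 198.2] [ 3.138e+00 -2.000e-03  1.950e+00] t 1.6 F [ 0.7  1.3 -0.6] op 50.1
-39.3 -10.0 8.2 0.049 50; -39.7 -8.0 8.2 0.049 50; -40.1 -6.1 8.2 0.049 50; -40.3 -4.1 8.2 0.049 50; -40.5 -2.1 8.2 0.049 50; -40.5 -0.1 8.2 0.049 50; -40.5 1.9 8.2 0.049 50; -40.3 3.9 8.2 0.049 50; -40.1 5.8 8.2 0.049 50; -39.8 7.8 8.2 0.049 50; -39.3 9.7 8.2 0.049 50; -38.8 11.7 8.2 0.049 50
```

Emit:
send_rows:
  plan: "-44 -10 4 0.05 50; -44 -8 4 0.05 50; -44 -6 6 0.05 50; -44 -4 6 0.05 50; -44 -2 6 0.05 50; -44 0 6 0.05 50; -44 2 6 0.05 50; -44 4 6 0.05 50"

```text
t: 2.4
eef_pos: [482.4, -98.2, 153.5]
tcp_rot: [3.132, -0.004, 1.53]
ft_force: [1.4, -0.1, -1.3]
opening: 0.527
```

```bash
python3 plan.py 497 -214 90 1.36 4 50
```

```text
at [482.4 -98.2 153.5] [ 3.132 -0.004  1.53 ] t 2.4 F [ 1.4 -0.1 -1.3] op 50.0
-28.8 4.8 15.9 0.042 50; -28.6 6.0 15.9 0.042 50; -28.3 7.2 15.9 0.042 50; -27.9 8.4 15.9 0.042 50
```

Emit:
send_rows:
  plan: "-29 5 16 0.042 50; -29 6 16 0.042 50; -28 7 16 0.042 50; -28 8 16 0.042 50; 0 0 0 0 50"

```text
t: 2.9
eef_pos: [497.5, -225.0, 87.0]
tcp_rot: [3.129, -0.004, 1.347]
ft_force: [0.6, 0.5, 0.5]
opening: 0.531
```

```bash
python3 plan.py 497 -214 14 1.36 4 50; python3 - <<'E'
from cell import eyes
from h import *
for n,r in (("top",(170,270,290,400)),("scene",(200,320,270,400))):
    p=eyes.read_camera(n); crop(p["image"][:,:,::-1],r,5,f"pics/a_{n}.png")
E
```

```text
at [ 497.5 -225.    87. ] [ 3.129 -0.004  1.347] t 2.9 F [0.6 0.5 0.5] op 50.4
2.7 -0.7 18.2 -0.003 50; 2.7 -0.7 18.2 -0.003 50; 2.7 -0.7 18.2 -0.003 50; 2.7 -0.7 18.2 -0.003 50
```

View pics/a_scene.png

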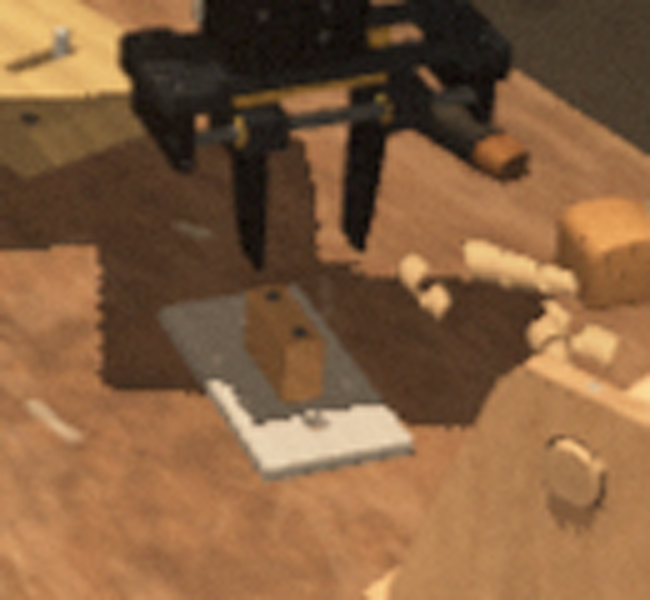

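Emit:
send_rows:
  plan: "3 -1 18 0 50; 3 -1 18 0 50; 3 -1 18 0 50; 3 0 12 0 50; 0 0 0 0 50"

```text
t: 3.5
eef_pos: [499.6, -205.5, 24.7]
tcp_rot: [3.124, -0.003, 1.358]
ft_force: [1.1, -0.9, 1.2]
opening: 0.522
```

```bash
python3 plan.py 497 -214 14 1.36 1 50
```

```text
at [ 499.6 -205.5   24.7] [ 3.124e+00 -3.000e-03  1.358e+00] t 3.5 F [ 1.1 -0.9  1.2] op 49.6
-8.9 -0.7 10.7 -0.002 50
```

Emit:
send_rows:
  plan: "-5 0 5 0 50; 0 0 0 0 50; 0 0 0 0 50"

```text
t: 3.8
eef_pos: [499.5, -210.4, 21.3]
tcp_rot: [3.121, -0.002, 1.359]
ft_force: [-0.0, -0.3, -0.1]
opening: 0.527
```

Emit:
send_rows:
  plan: "0 0 0 0 50"

```text
t: 3.9
eef_pos: [499.7, -210.6, 21.8]
tcp_rot: [3.121, -0.002, 1.359]
ft_force: [0.1, 0.5, 0.6]
opening: 0.525
```

```bash
python3 plan.py 497 -214 14 1.36 1 50
```

```text
at [ 499.7 -210.6   21.8] [ 3.121e+00 -2.000e-03  1.359e+00] t 3.9 F [0.1 0.5 0.6] op 49.8
-3.9 -1.9 7.8 -0.001 50
```

Emit:
send_rows:
  plan: "-4 -2 6 0 50; -1 -1 4 0 50; 0 0 0 0 50"

```text
t: 4.2
eef_pos: [495.7, -215.7, 11.5]
tcp_rot: [3.119, -0.002, 1.359]
ft_force: [-0.0, 0.4, 0.5]
opening: 0.53
```

```bash
python3 plan.py 497 -214 14 1.36 1 50
```

```text
at [ 495.7 -215.7   11.5] [ 3.119e+00 -2.000e-03  1.359e+00] t 4.2 F [-0.   0.4  0.5] op 50.3
1.9 0.9 -2.5 -0.001 50
```

Emit:
send_rows:
  plan: "2 1 -2 0 50; 0 0 0 0 0; 0 0 0 0 0; 0 0 0 0 0; 0 0 0 0 0; 0 0 0 0 0"

```text
t: 4.8
eef_pos: [497.1, -213.7, 13.9]
tcp_rot: [3.12, -0.002, 1.359]
ft_force: [-1.5, -0.0, 3.1]
opening: 0.231
```

Emit:
send_rows:
  plan: "0 0 0 0 0; 0 0 0 0 0; 0 0 0 0 0"

```text
t: 5.1
eef_pos: [497.0, -213.6, 14.0]
tcp_rot: [3.12, -0.002, 1.358]
ft_force: [-0.3, 0.5, 1.6]
opening: 0.234
```

```bash
python3 plan.py 497 -214 14 1.36 1 50; python3 - <<'E'
from cell import eyes
from h import *
for n,r in (("top",(170,270,290,400)),("scene",(200,320,270,400))):
    p=eyes.read_camera(n); crop(p["image"][:,:,::-1],r,5,f"pics/b_{n}.png")
E
```

```text
at [ 497.  -213.6   14. ] [ 3.120e+00 -2.000e-03  1.358e+00] t 5.1 F [-0.3  0.5  1.6] op 22.2
-0.4 0.1 -0.0 -0.002 50
```

View pics/b_scene.png

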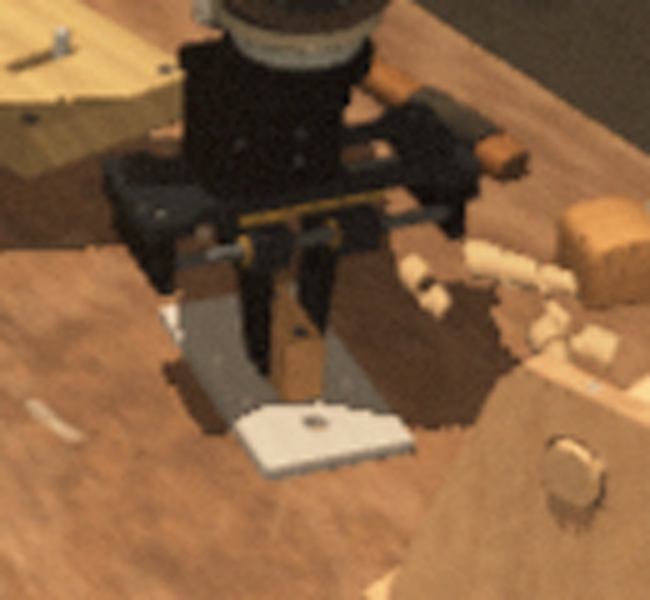

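Gripped at 22 mm. I'll lift it now and watch the tool tilt.

Emit:
send_rows:
  plan: "0 0 -15 0 0; 0 0 -20 0 0; 0 0 -20 0 0; 0 0 -20 0 0; 0 0 -15 0 0; 0 0 0 0 0; 0 0 0 0 0"

```text
t: 5.9
eef_pos: [493.5, -212.5, 103.5]
tcp_rot: [3.126, -0.004, 1.359]
ft_force: [0.2, 0.8, -4.9]
opening: 0.232
```

```bash
python3 plan.py 537 152 110 1.689 10 0; python3 - <<'E'
from cell import eyes
from h import *
for n,r in (("top",(170,270,290,400)),("scene",(180,300,270,400))):
    p=eyes.read_camera(n); crop(p["image"][:,:,::-1],r,5,f"pics/c_{n}.png")
E
```

```text
at [ 493.5 -212.5  103.5] [ 3.126 -0.004  1.359] t 5.9 F [ 0.2  0.8 -4.9] op 22.1
36.6 -3.4 -0.6 -0.033 0; 36.6 -2.2 -0.6 -0.033 0; 36.7 -1.0 -0.6 -0.033 0; 36.7 0.2 -0.6 -0.033 0; 36.7 1.4 -0.6 -0.033 0; 36.6 2.7 -0.6 -0.033 0; 36.5 3.9 -0.6 -0.033 0; 36.4 5.1 -0.6 -0.033 0; 36.2 6.3 -0.6 -0.033 0; 35.9 7.4 -0.6 -0.033 0
```

View pics/c_scene.png

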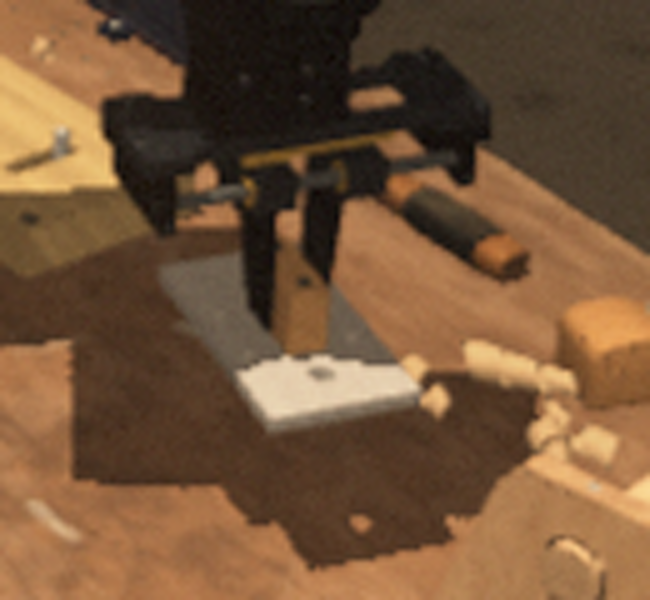

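Emit:
send_rows:
  plan: "30 -4 -4 -0.03 0; 40 -3 -3 -0.035 0; 42 -1 -2 -0.035 0; 42 0 -1 -0.035 0; 42 1 -1 -0.035 0; 42 3 -1 -0.035 0; 40 4 -1 -0.035 0; 35 5 0 -0.035 0"

```text
t: 6.8
eef_pos: [525.2, 107.1, 109.6]
tcp_rot: [3.136, -0.002, 1.637]
ft_force: [0.8, -0.8, -4.2]
opening: 0.229
```

Emit:
send_rows:
  plan: "0 0 0 0 0; 0 0 0 0 0"

```text
t: 7.0
eef_pos: [524.5, 111.2, 107.6]
tcp_rot: [3.138, -0.002, 1.643]
ft_force: [-0.3, -1.0, -3.9]
opening: 0.228
```

```bash
python3 plan.py 541 153 110 1.689 2 0
```

```text
at [524.5 111.2 107.6] [ 3.138e+00 -2.000e-03  1.643e+00] t 7.0 F [-0.3 -1.  -3.9] op 21.7
20.2 9.7 -1.2 -0.023 0; 20.0 10.2 -1.2 -0.023 0
```

Emit:
send_rows:
  plan: "15 7 -1 -0.02 0; 18 9 -1 -0.02 0; 6 3 0 0 0; 0 0 0 0 0; 0 0 0 0 0"

```text
t: 7.5
eef_pos: [540.7, 150.6, 107.9]
tcp_rot: [3.142, -0.001, 1.681]
ft_force: [-0.9, -0.4, -5.0]
opening: 0.231
```

```bash
python3 plan.py 541 153 110 1.689 1 0; python3 - <<'E'
from cell import eyes
from h import *
import pickle
P={}
for n,r in (("top",(170,270,190,300)),("scene",(130,250,210,330))):
    p=eyes.read_camera(n); P[n]=p; crop(p["image"][:,:,::-1],r,5,f"pics/d_{n}.png")
pickle.dump(P,open("P1.pkl","wb"))
E
```

```text
at [540.7 150.6 107.9] [ 3.142e+00 -1.000e-03  1.681e+00] t 7.5 F [-0.9 -0.4 -5. ] op 21.9
2.3 0.6 -2.1 -0.008 0
```

View pics/d_scene.png

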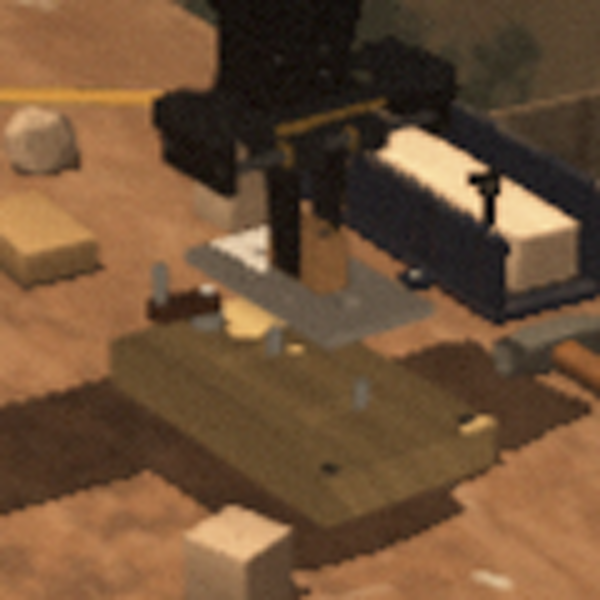

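View pics/d_top.png

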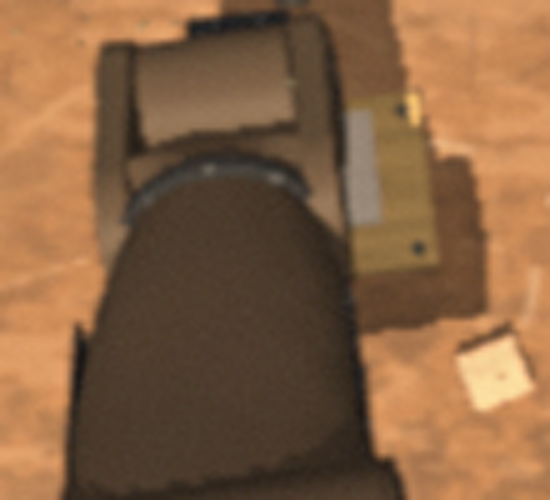

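```bash
python3 - <<'E'
from h import *
import pickle
P=pickle.load(open("P1.pkl","rb"))
np.set_printoptions(precision=1,suppress=True)
c,(x0,y0,z0)=1.681-np.pi/2,(540.7,150.6,107.9)
R=np.array([[np.cos(c),-np.sin(c)],[np.sin(c),np.cos(c)]])
def W(l,o,z): return np.array([list(R@np.array(q)+o)+[z] for q in l])
cor=[(40,75),(40,-75),(-40,-75),(-40,75)]
o=np.array([x0,y0])
for n,r in (("top",(170,190)),("scene",(130,210))):
    f=lambda uv:(uv-[r[1],r[0]]+.5)*5-.5
    u1=f(proj(P[n],W(cor,o,z0-6))); u2=f(proj(P[n],W(cor,o,z0-14)))
    c2=6.8*np.pi/180; R=np.array([[np.cos(c2),-np.sin(c2)],[np.sin(c2),np.cos(c2)]])
    s=f(proj(P[n],W([(14,45),(14,-45)],np.array([537,152.4]),44)))
    j=f(proj(P[n],W([(65,115),(65,-115),(-65,-115),(-65,115)],np.array([537,152.4]),30)))
    im=cv2.imread(f"pics/d_{n}.png")
    for q,col in ((u1,(0,0,255)),(u2,(0,255,255)),(j,(0,255,0))): cv2.polylines(im,[np.round(q*16).astype(np.int32)],True,col,1,shift=4)
    for q in s: cv2.circle(im,tuple(int(v) for v in q),5,(255,0,255),1)
    cv2.imwrite(f"pics/e_{n}.png",im)
E
```

```text
(no output)
```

View pics/e_scene.png

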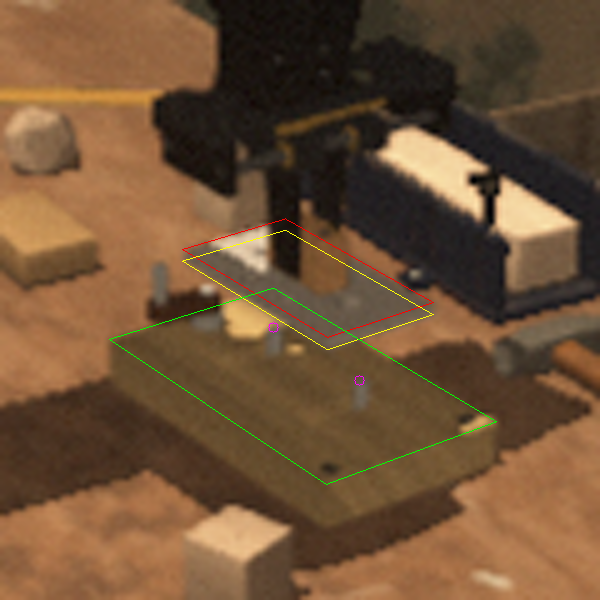

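View pics/e_top.png

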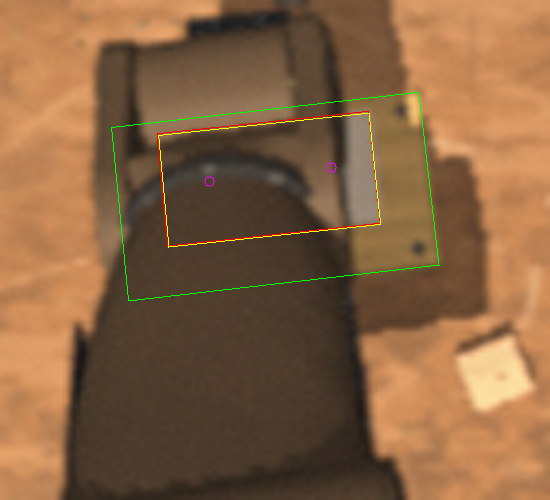

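The jig and plate models line up with both pictures. The studs are at jig x of about +14. I'll go down to just above the tips, offset toward -x.

Emit:
send_rows:
  plan: "3 1 10 -0.008 0; 0 0 12 0 0; 0 0 12 0 0; 0 0 6 0 0; 0 0 0 0 0; 0 0 0 0 0"

```text
t: 8.2
eef_pos: [540.5, 152.4, 63.3]
tcp_rot: [-3.139, -0.001, 1.687]
ft_force: [0.9, 0.1, -4.8]
opening: 0.232
```

```bash
python3 plan.py 541.9 153.7 58 1.689 1 0
```

```text
at [540.5 152.4  63.3] [-3.139e+00 -1.000e-03  1.687e+00] t 8.2 F [ 0.9  0.1 -4.8] op 22.0
1.2 1.5 5.3 -0.002 0
```

Emit:
send_rows:
  plan: "1 1 2 -0.002 0; 0 0 1.5 0 0; 0 0 0 0 0"

```text
t: 8.5
eef_pos: [541.9, 153.7, 60.1]
tcp_rot: [-3.141, -0.001, 1.689]
ft_force: [0.2, 0.4, -3.7]
opening: 0.231
```

Emit:
send_rows:
  plan: "0 0 1 0 0; 0 0 1 0 0; 0 0 0 0 0"

```text
t: 8.8
eef_pos: [542.1, 153.8, 58.5]
tcp_rot: [3.142, -0.001, 1.689]
ft_force: [0.1, -0.4, -3.5]
opening: 0.23
```

Emit:
send_rows:
  plan: "0 0 1 0 0; 0 0 0 0 0"

```text
t: 9.0
eef_pos: [542.3, 153.8, 57.9]
tcp_rot: [3.141, -0.001, 1.689]
ft_force: [-0.6, 0.2, -2.9]
opening: 0.229
```

Emit:
send_rows:
  plan: "0 0 1 0 0"

```text
t: 9.1
eef_pos: [542.3, 153.8, 57.6]
tcp_rot: [3.14, -0.001, 1.689]
ft_force: [-5.4, -1.4, 16.8]
opening: 0.23
```

Emit:
send_rows:
  plan: "0 0 1 0 0"

```text
t: 9.2
eef_pos: [542.4, 153.8, 57.7]
tcp_rot: [3.14, -0.001, 1.689]
ft_force: [-5.3, -1.4, 14.6]
opening: 0.231
```

Emit:
send_rows:
  plan: "0 0 1 0 0"

```text
t: 9.3
eef_pos: [542.3, 153.8, 57.7]
tcp_rot: [3.139, -0.001, 1.689]
ft_force: [-4.3, -1.8, 10.8]
opening: 0.231
```

Emit:
send_rows:
  plan: "0 1 0.4 0 0; 0 1 0.4 0 0; 0 1 0.4 0 0; 0 1 0.4 0 0"

```text
t: 9.7
eef_pos: [544.3, 154.1, 57.7]
tcp_rot: [-3.14, -0.001, 1.69]
ft_force: [-7.6, -1.2, 10.6]
opening: 0.226
```

Emit:
send_rows:
  plan: "0 1 0.4 0 0; 0 1 0.4 0 0"

```text
t: 9.9
eef_pos: [544.8, 154.2, 57.8]
tcp_rot: [-3.137, -0.001, 1.69]
ft_force: [-5.0, -2.1, 8.7]
opening: 0.229
```

Emit:
send_rows:
  plan: "0 1.2 0.2 0 0; 0 1.2 0.2 0 0; 0 1.2 0.2 0 0"

```text
t: 10.2
eef_pos: [547.3, 154.6, 57.7]
tcp_rot: [-3.134, -0.001, 1.689]
ft_force: [-5.3, -1.2, 7.9]
opening: 0.229
```

Emit:
send_rows:
  plan: "0 1.2 0.2 0 0; 0 1.2 0.2 0 0; 0 1.2 0.2 0 0"

```text
t: 10.5
eef_pos: [549.7, 154.9, 57.5]
tcp_rot: [-3.131, -0.001, 1.689]
ft_force: [-3.9, -1.5, 4.6]
opening: 0.227
```

Emit:
send_rows:
  plan: "0 1 0.3 0 0; 0 1 0.3 0 0"

```text
t: 10.7
eef_pos: [552.0, 155.2, 56.6]
tcp_rot: [-3.131, -0.001, 1.689]
ft_force: [0.2, 0.0, -4.2]
opening: 0.229
```

Emit:
send_rows:
  plan: "0 1 0.3 0 0; 0 1 0.3 0 0"

```text
t: 10.9
eef_pos: [554.0, 155.4, 55.1]
tcp_rot: [-3.13, -0.001, 1.689]
ft_force: [-4.5, -0.0, -1.1]
opening: 0.231
```

Emit:
send_rows:
  plan: "0 1 0.3 0 0; 0 1 0.3 0 0"

```text
t: 11.1
eef_pos: [554.0, 155.6, 53.7]
tcp_rot: [-3.125, -0.001, 1.69]
ft_force: [-5.2, 0.9, -0.6]
opening: 0.23
```

The holes have dropped: z is falling with no vertical load, and there is side contact at x=554. I'll back off slightly and lower gently.

Emit:
send_rows:
  plan: "0 -0.8 1.5 0 0; 0 0 2 0 0; 0 0 2 0 0"

```text
t: 11.4
eef_pos: [553.8, 155.6, 47.7]
tcp_rot: [-3.126, -0.001, 1.69]
ft_force: [-0.7, 0.5, -3.5]
opening: 0.229
```

Emit:
send_rows:
  plan: "0 0 2 0 0; 0 0 1.5 0 0"

```text
t: 11.6
eef_pos: [553.6, 155.5, 44.1]
tcp_rot: [-3.126, -0.001, 1.69]
ft_force: [-10.3, -2.0, 21.0]
opening: 0.229
```

Emit:
send_rows:
  plan: "0 0 0 0 0; 0 0 0 0 0; 0 0 0 0 0"

```text
t: 11.9
eef_pos: [553.7, 155.5, 44.3]
tcp_rot: [-3.127, -0.001, 1.69]
ft_force: [-1.4, -0.3, -1.4]
opening: 0.226
```

Emit:
send_rows:
  plan: "0 0 0 0 45; 0 0 0 0 45; 0 0 0 0 45; 0 0 0 0 45; 0 0 -10 0 45; 0 0 -25 0 45; 0 0 -30 0 45; 0 0 -30 0 45"

```text
t: 12.7
eef_pos: [554.8, 155.3, 141.2]
tcp_rot: [-3.123, -0.001, 1.69]
ft_force: [-0.5, 0.2, -0.2]
opening: 0.473
```

Emit:
send_rows:
  plan: "0 0 -15 0 0; 0 0 0 0 0; 0 0 0 0 0; 0 0 0 0 0"

```text
t: 13.1
eef_pos: [556.3, 155.6, 162.0]
tcp_rot: [-3.131, -0.001, 1.69]
ft_force: [-0.9, -0.7, -0.0]
opening: 0.197
```

```bash
python3 plan.py 541.9 153.7 58 1.689 1 0;python3 - <<'E'
from cell import eyes
from h import *
import pickle
P={}
for n,r in (("top",(170,270,190,300)),("scene",(130,250,210,330))):
    p=eyes.read_camera(n); P[n]=p; crop(p["image"][:,:,::-1],r,5,f"pics/f_{n}.png")
pickle.dump(P,open("P2.pkl","wb"))
E
```

```text
at [556.3 155.6 162. ] [-3.131e+00 -1.000e-03  1.690e+00] t 13.1 F [-0.9 -0.7 -0. ] op 18.7
-0.1 -14.5 104.0 0.001 0
```

View pics/f_scene.png

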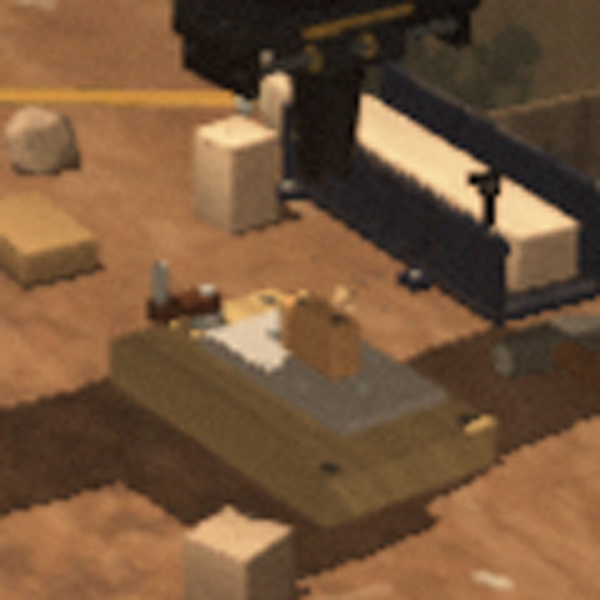

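The plate lies flat on the base with the fingers clear. The tall button pin's top shows at about (160,265) in the crop. I'll locate it.

```bash
python3 - <<'E'
from h import *
import pickle
np.set_printoptions(precision=1,suppress=True)
P=pickle.load(open("P2.pkl","rb")); p=P["scene"]
print(back(p,[(161/5+210-.4,264/5+130-.4)],78), back(p,[(159/5+210-.4,302/5+130-.4)],52))
E
python3 plan.py 492 249 150 0 8 32
```

```text
[[493.5 252.3  78. ]] [[491.1 251.4  52. ]]
at [556.1 155.5 161.6] [-3.13e+00 -1.00e-03  1.69e+00] t 13.2 F [-0.5 -0.4  0.1] op 10.5
12.6 -6.6 1.5 0.211 32; 10.9 -9.1 1.5 0.211 32; 8.8 -11.1 1.5 0.211 32; 6.2 -12.7 1.5 0.211 32; 3.4 -13.8 1.5 0.211 32; 0.5 -14.2 1.5 0.211 32; -2.5 -13.9 1.5 0.211 32; -5.4 -13.1 1.5 0.211 32
```

Emit:
send_rows:
  plan: "12 -7 0 0.145 32; 11 -9 0 0.145 32; 10 -11 0 0.145 32; 8 -12 0 0.145 32; 6 -13 0 0.145 32; 4 -13 0 0.145 32; 2 -13 0 0.145 32; 0 -12 0 0.145 32"

```text
t: 14.0
eef_pos: [485.3, 244.7, 155.3]
tcp_rot: [-3.134, 0.022, 0.492]
ft_force: [0.4, -0.2, 0.2]
opening: 0.337
```

```bash
python3 plan.py 492.3 250.5 150 -0.03 5 32
```

```text
at [485.3 244.7 155.3] [-3.134  0.022  0.492] t 14.0 F [ 0.4 -0.2  0.2] op 32.0
1.8 -0.4 1.1 0.104 32; 1.7 -0.6 1.1 0.104 32; 1.7 -0.7 1.1 0.104 32; 1.6 -0.9 1.1 0.104 32; 1.5 -1.1 1.1 0.104 32
```

Emit:
send_rows:
  plan: "1.5 -0.4 2 0.11 32; 1.5 -0.5 5 0.11 32; 1.5 -0.7 10 0.11 32; 1.5 -1 10 0.11 32; 1 -1 10 0.08 32; 0 0 5 0 32; 0 0 0 0 32; 0 0 0 0 32"

```text
t: 14.8
eef_pos: [487.1, 250.8, 106.3]
tcp_rot: [3.133, 0.032, -0.048]
ft_force: [0.0, -0.0, -0.9]
opening: 0.339
```

```bash
python3 plan.py 492.3 250.5 90 -0.03 1 32
```

```text
at [487.1 250.8 106.3] [ 3.133  0.032 -0.048] t 14.8 F [ 0.  -0.  -0.9] op 32.2
5.2 0.1 16.3 -0.018 32
```

Emit:
send_rows:
  plan: "4 0 5 0 32; 3 0 5 0 32; 0 0 5 0 32; 0 0 0 0 32; 0 0 0 0 32"

```text
t: 15.3
eef_pos: [494.7, 250.3, 90.5]
tcp_rot: [3.134, 0.031, -0.045]
ft_force: [0.2, 0.0, -1.0]
opening: 0.335
```

```bash
python3 plan.py 492.3 250.5 62 -0.03 4 32; python3 - <<'E'
from cell import eyes
from h import *
for n,r in (("scene",(130,230,210,310)),):
    p=eyes.read_camera(n); crop(p["image"][:,:,::-1],r,6,f"pics/g_{n}.png")
E
```

```text
at [494.7 250.3  90.5] [ 3.134  0.031 -0.045] t 15.3 F [ 0.2  0.  -1. ] op 31.8
-0.6 -0.0 7.1 -0.004 32; -0.6 -0.0 7.1 -0.004 32; -0.6 -0.0 7.1 -0.004 32; -0.6 -0.0 7.1 -0.004 32
```

View pics/g_scene.png

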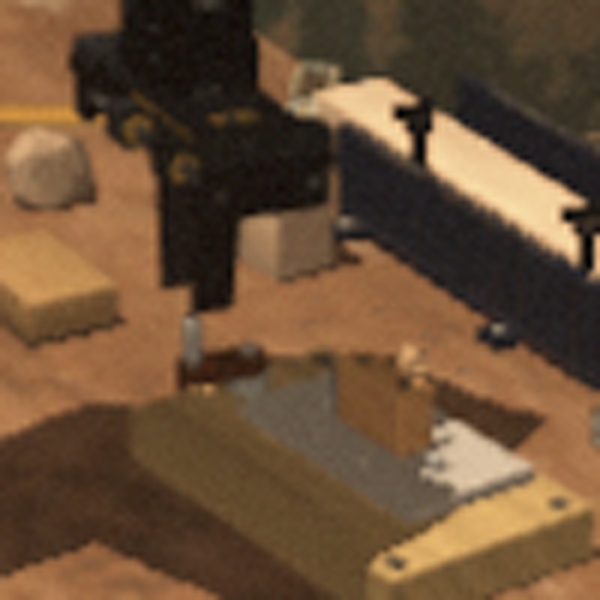

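Emit:
send_rows:
  plan: "-1 0 7 0 32; 0 0 7 0 32; 0 0 7 0 32; 0 0 4 0 32; 0 0 0 0 32"

```text
t: 15.85
eef_pos: [492.4, 250.2, 63.3]
tcp_rot: [3.134, 0.031, -0.045]
ft_force: [-0.1, 0.1, 0.1]
opening: 0.337
```

```bash
python3 plan.py 492.3 250.5 62 -0.03 1 32; python3 - <<'E'
from cell import eyes
from h import *
for n,r in (("scene",(130,230,210,310)),):
    p=eyes.read_camera(n); crop(p["image"][:,:,::-1],r,6,f"pics/h_{n}.png")
E
```

```text
at [492.4 250.2  63.3] [ 3.134  0.031 -0.045] t 15.85 F [-0.1  0.1  0.1] op 32.0
-0.1 -0.3 1.3 -0.015 32
```

View pics/h_scene.png

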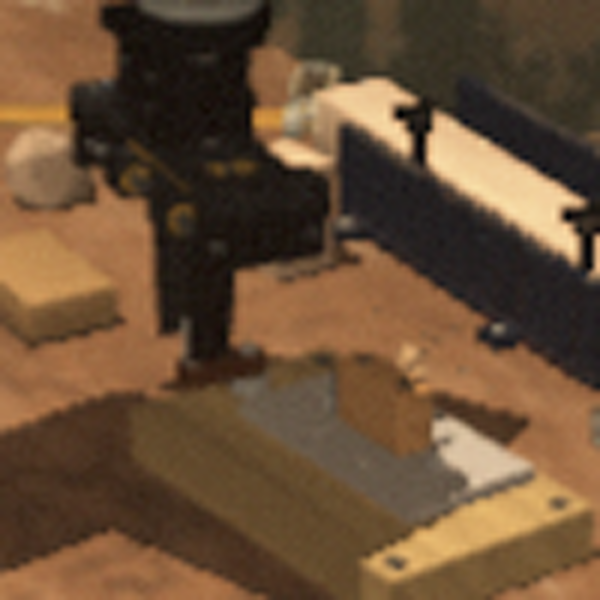

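Emit:
send_rows:
  plan: "0 0 0 0 14; 0 0 0 0 14; 0 0 0 0 14; 0 0 0 0 14"

```text
t: 16.3
eef_pos: [492.9, 250.4, 64.1]
tcp_rot: [3.134, 0.03, -0.045]
ft_force: [-1.0, -0.4, -0.1]
opening: 0.151
```

```bash
python3 plan.py 492.3 250.5 62 -0.03 1 32; python3 - <<'E'
import numpy as np
# arc rows: pivot, from current; TCP angle phi 178->277+, radial 33
pv=np.array([525.5,248.7]); n=14
a=np.radians(np.linspace(178,282,n+1)); yaw=a-np.pi
P=pv+33*np.c_[np.cos(a),np.sin(a)]
for i in range(n):
    d=P[i+1]-P[i]; y=yaw[i]
    print(np.round([d@[np.cos(y),np.sin(y)],d@[np.sin(y),-np.cos(y)],-(yaw[i+1]-yaw[i])],2),P[i+1].round(1))
E
```

```text
at [492.9 250.4  64.1] [ 3.134  0.03  -0.045] t 16.3 F [-1.  -0.4 -0.1] op 14.3
-0.6 -0.1 2.1 -0.015 32
[ 0.28  4.27 -0.13] [492.6 245.6]
[ 0.28  4.27 -0.13] [493.3 241.4]
[ 0.28  4.27 -0.13] [494.5 237.3]
[ 0.28  4.27 -0.13] [496.3 233.4]
[ 0.28  4.27 -0.13] [498.5 229.7]
[ 0.28  4.27 -0.13] [501.2 226.4]
[ 0.28  4.27 -0.13] [504.3 223.4]
[ 0.28  4.27 -0.13] [507.7 220.9]
[ 0.28  4.27 -0.13] [511.5 218.8]
[ 0.28  4.27 -0.13] [515.5 217.3]
[ 0.28  4.27 -0.13] [519.6 216.2]
[ 0.28  4.27 -0.13] [523.9 215.7]
[ 0.28  4.27 -0.13] [528.1 215.8]
[ 0.28  4.27 -0.13] [532.4 216.4]
```

Each arc row is 0.3 4.3 0 -0.13. I'll move in small batches and correct between them.

Emit:
send_rows:
  plan: "0.3 4.3 0.5 -0.13 14; 0.3 4.3 0.5 -0.13 14; 0.3 4.3 0 -0.13 14; 0.3 4.3 0 -0.13 14"

```text
t: 16.7
eef_pos: [496.6, 234.2, 63.8]
tcp_rot: [-3.132, 0.028, 0.493]
ft_force: [-0.5, 1.7, -1.0]
opening: 0.145
```

```bash
cat > arc.py <<'E'
import numpy as np
from cell import env
s=env.state(); p=s["eef_pos"][:2]; d=p-np.array([525.5,248.7])
ph=np.degrees(np.arctan2(d[1],d[0]))%360
print("r",np.linalg.norm(d).round(1),"phi",ph.round(1),"button~",np.radians(ph-186.8).round(2),"yaw",np.degrees(s["tcp_rot"][2]).round(1),"want",(ph-180).round(1),"z",s["eef_pos"][2].round(1),"F",s["ft_force"].round(1),s["tcp_rot"].round(3))
E
python3 arc.py
```

```text
r 32.3 phi 206.6 button~ 0.35 yaw 28.2 want 26.6 z 63.8 F [-0.5  1.7 -1. ] [-3.132  0.028  0.493]
```

Emit:
send_rows:
  plan: "0 4.5 0 -0.12 14; 0 4.5 0 -0.12 14; 0 4.5 0 -0.12 14; 0 4.5 0 -0.12 14"

```text
t: 17.1
eef_pos: [507.9, 220.3, 63.9]
tcp_rot: [-3.119, 0.019, 0.994]
ft_force: [-1.5, 0.8, -0.4]
opening: 0.145
```

```bash
python3 arc.py
```

```text
r 33.4 phi 238.2 button~ 0.9 yaw 56.9 want 58.2 z 63.9 F [-1.5  0.8 -0.4] [-3.119  0.019  0.994]
```

Emit:
send_rows:
  plan: "0.5 4.3 0 -0.13 14; 0.5 4.3 0 -0.13 14; 0.5 4.3 0 -0.13 14; 0.5 4.3 0 -0.13 14"

```text
t: 17.5
eef_pos: [524.3, 215.8, 63.8]
tcp_rot: [-3.111, 0.005, 1.535]
ft_force: [-1.1, 1.0, -0.0]
opening: 0.149
```

```bash
python3 arc.py
```

```text
r 33.0 phi 267.9 button~ 1.41 yaw 88.0 want 87.9 z 63.8 F [-1.1  1.  -0. ] [-3.111  0.005  1.535]
```

Emit:
send_rows:
  plan: "0.3 3.5 0 -0.1 14; 0.3 3 0 -0.06 14; 0 0 0 0 14"

```text
t: 17.8
eef_pos: [530.9, 216.3, 63.8]
tcp_rot: [-3.11, -0.001, 1.705]
ft_force: [0.1, 0.4, -0.1]
opening: 0.149
```

```bash
python3 arc.py
```

```text
r 32.8 phi 279.5 button~ 1.62 yaw 97.7 want 99.5 z 63.8 F [ 0.1  0.4 -0.1] [-3.110e+00 -1.000e-03  1.705e+00]
```

Emit:
send_rows:
  plan: "0 1.5 0 0 14; 0 1 0 0 14"

```text
t: 18.0
eef_pos: [531.8, 216.4, 63.7]
tcp_rot: [-3.107, -0.0, 1.702]
ft_force: [-5.7, -1.7, 4.2]
opening: 0.146
```

```bash
python3 arc.py
```

```text
r 33.0 phi 281.1 button~ 1.65 yaw 97.5 want 101.1 z 63.7 F [-5.7 -1.7  4.2] [-3.107 -0.     1.702]
```

It's at the stop: there is 6 N of reaction. I'll open the fingers and lift clear.

Emit:
send_rows:
  plan: "0 -1.5 0 0 26; 0 0 0 0 26; 0 0 0 0 26; 0 0 -8 0 26; 0 0 -20 0 26; 0 0 -30 0 26; 0 0 -30 0 26; 0 0 -20 0 26"

```text
t: 18.8
eef_pos: [533.8, 216.5, 175.1]
tcp_rot: [-3.105, 0.0, 1.698]
ft_force: [0.5, -0.9, -0.1]
opening: 0.275
```

Emit:
send_rows:
  plan: "10 -30 0 0 26; 10 -40 -5 0 26; 10 -45 -5 0 26; 0 -45 -5 0 26; 0 -30 0 0 26; 0 0 0 0 26; 0 0 0 0 26"

```text
t: 19.5
eef_pos: [338.1, 222.8, 203.7]
tcp_rot: [-3.119, -0.003, 1.696]
ft_force: [0.5, 0.1, -0.6]
opening: 0.272
```

```bash
python3 plan.py 492.3 250.5 62 -0.03 1 32; python3 - <<'E'
from cell import eyes
from h import *
for n,r in (("scene",(130,250,210,330)),("top",(165,265,190,310))):
    p=eyes.read_camera(n); crop(p["image"][:,:,::-1],r,5,f"pics/i_{n}.png")
    cv2.imwrite(f"pics/if_{n}.png",p["image"][:,:,::-1])
E
```

```text
at [338.1 222.8 203.7] [-3.119e+00 -3.000e-03  1.696e+00] t 19.5 F [ 0.5  0.1 -0.6] op 25.9
8.3 156.5 141.7 1.726 32
```

View pics/i_scene.png

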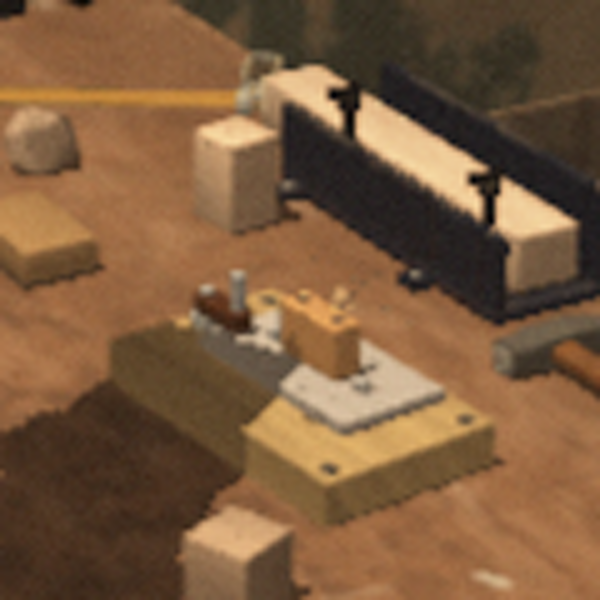

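View pics/i_top.png

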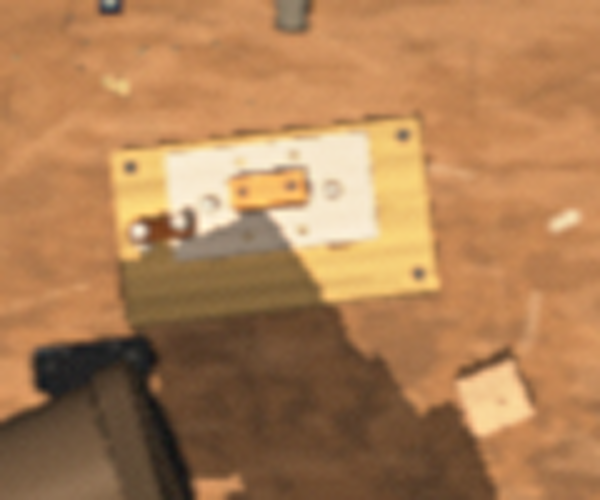

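The template is seated with the studs showing in both holes, and the button lies over its end. I'll do a quick numeric check of the button angle, then hand in.

```bash
python3 - <<'E'
from cell import eyes,job_done
from h import *
p=eyes.read_camera("top")
w=back(p,[(182/5+190-.4,215/5+165-.4)],78)[0]; print(w)
d=w[:2]-[525.5,248.7]; print(np.linalg.norm(d),np.arctan2(d[1],d[0])%(2*np.pi)-np.radians(186.8))
print(job_done())
E
```

```text
[534.88326944 214.11293854  78.        ]
35.83727899464289 1.7170316494874434
the job is handed in; nothing more can be done
None
```

The template is seated flat on the jig with both studs through its holes, and the turn-button is turned over its end to the stop. I handed the job in at about 19.6 s of the 72 s allowed; it gave no verdict.

- **Pick and place:** I gripped the template by its wooden grip, set it on the stud tips at jig x of about 5 mm, and slid it toward +x. The holes dropped at x of about 15 to 17 mm.
- **Force on the studs:** The tool force readings peaked at roughly 20 N on the first touch and were about 12 to 15 N easing to 9 N while sliding. That is above the 3 to 8 N you suggested but well under 60 N.
- **Seating:** Lowered home, the TCP stood at 44.1 to 44.3 mm, which puts the underside on the base. The wrist force read about 21 N as it touched the base.
- **Button:** I pushed it round by its pin until it met the stop with a 6 N reaction.
- **Last pictures:** The template is flat, the studs show in both holes, the button is over the template's end, and the arm is clear. No bystanders looked moved in the two close-up views; I did not measure each one.

**Disagreements:**
- The pin's final picture position works out to 1.72 rad at 36 mm from the pivot. That is more than the 1.6 rad stop and the 33 mm radius, so it carries a few millimetres of measuring error. It still fits the button being at its stop, past 1.35 rad.
- The tool tilt drifted by up to 0.03 rad during the moves; I could not correct it, but it caused no trouble.

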